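# Clear the brass offcut out of the fixture plate's slot

## Task

A brass offcut is stuck under the lips of one of the two T-slots in the fixture plate. Take the orange-handled scraper from the rack, set it down in that slot on the closed-end side of the offcut, and push the offcut along and out of the open end so that it drops into the grey catch tray. Let go of the scraper and leave it standing seated in the slot, and leave the steel T-nut in the other slot where it is.

Things in the scene. Friction and masses are not known exactly. Their poses are not given: they have to be found in the camera images.
- plate: Fixed aluminium plate, 140 mm (x) by 220 mm (y), top 64 mm above bench; origin under its centre, on the bench. Two T-slots along y, centred at x = -32 and +32 mm: mouth 28 mm wide, lips 8 mm thick, cavity 44 mm wide, floor at height 40 mm; walled at y = -100, open at y = +110 mm. Grey tray fixed at the open end: 150 mm wide, y = 110 to 220 mm, floor 4 mm high, 30 mm walls on three sides.
- scraper: Orange handle 22 mm square, 8 to 93 mm above origin. Origin: centre of flange underside; z up. Flange 44 (x) x 56 (y) x 8 mm; tongue below it 14 (x) x 40 (y, goes along slot) x 21 mm deep. 0.22 kg. Starts upright in a wooden rack pocket, origin 36 mm above bench; lift 25 mm to free. Seated in a slot: origin 64 mm above bench, stands alone. A blue-handled twin 80 mm away along x is not wanted.
- scrap: Brass offcut, yellow block 36 (x) x 30 (y) x 13 mm, about 0.1 kg, on the floor of either slot, too wide to lift out of the mouth; slides with a light push. Origin: centre of underside, 40 mm above bench at the start. Its y lies along the slot, + towards the open end; its middle starts 60 to 120 mm from that end. It drops when its rear edge leaves the end.
- t_nut: T-nut to leave alone: grey steel block 36 x 30 x 13 mm, its 10 mm stud rising through the mouth to 72 mm above the bench, loose in the slot without the offcut. Origin: centre of its underside.
Not all that is in view belongs to the job. Of the things shaped like the scrap, the brass one is meant.

How it is judged:
On the way, in this order (a step that is already met when the one before it is completed fails the run):
1. the scraper stands in the offcut's slot, on its closed-end side (z of scraper in the frame of plate between 0.056 and 0.071 m and x of scraper in the frame of scrap between -0.03 and 0.03 m and y of scraper in the frame of scrap between -0.17 and -0.03 m and y of scrap in the frame of plate below 0.07 m), for 0.1 s.
2. the scraper, down in the slot close behind the offcut, has brought it near the open end (z of scraper in the frame of plate between 0.056 and 0.071 m and x of scraper in the frame of scrap between -0.03 and 0.03 m and y of scraper in the frame of scrap between -0.07 and -0.028 m and y of scrap in the frame of plate above 0.075 m), for 0.05 s.
At the end, for the whole second after the job is handed in: The offcut lies at rest in the catch tray at the open end; the scraper stands released in the slot, flange on the plate within 6 mm, upright within 10 degrees; the T-nut is within 20 mm of where it was (y of scrap in the frame of plate between 0.112 and 0.222 m and x of scrap in the frame of plate between -0.076 and 0.076 m and z of scrap in the frame of plate below 0.038 m and linear speed of each of scrap, scraper below 0.03 m/s and z of scraper in the frame of plate between 0.058 and 0.07 m and angle between scraper's own z axis and vertical below 0.17 rad and distance of t_nut from where it was at the start of the episode below 0.02 m); the robot touches nothing.
It fails at once if the T-nut is shoved more than 20 mm (distance of t_nut from where it was at the start of the episode above 0.02 m).
It also fails if it takes over 48 s, if anything falls off the work surface, if the arm or the gripper's body presses on something with over 40 N, if the wrist force passes 120 N, or if a joint passes its speed limit or range.

## Robot

A 6-joint arm with a two-finger parallel gripper is mounted at the origin on the work surface. World frame = base frame: x ahead of the robot, y to its left, z up, the work surface at z = 0. Lengths are in m, angles in rad, forces in N, time in s.
With the tool pointing down it reaches from about 0.35 to 0.925 m from the base axis. Payload 6.4 kg.
Tool frame: the origin (TCP) lies between the finger pads; the fingertips stand 19 mm ahead of it and the grasp point (between the pads) is the TCP; z points along the fingers, y is the line along which they close (so a half turn about z gives the same grasp; the last joint's range is limited). The gripper opens to 94 mm and grips with 3 to 60 N. Pads are 16 mm wide; open, the fingers measure 119 mm over their backs; the gripper's body (75 mm by 177 mm) begins 78 mm behind the grasp point.
Start: joints at [-0.174, 0.245, 1.558, -0, 1.339, -0.174], TCP at [0.65, 0, 0.224] pointing down, gripper open.
Joint ranges: [-3.13, 3.13], [-1.02, 2.26], [0.13, 2.54], [-0.95, 4.09], [0.21, 2.88], [-2.74, 2.74]. Speed limits (rad/s): [2.57, 2.57, 3.14, 3.14, 3.14, 3.14].

## Interface

Orientations are given as a rotation vector (axis times angle).
In Python, from plant import sense, grab_frame, job_done gives the robot as it stands.
- The arm moves only by the shell command python3 -m crank 'ROWS'. ROWS is JSON, a list that holds one entry, the list of rows, each a list of 7 numbers: the closure in counts, from 0 (fully open) to 255 (shut), then the shift along the tool's x, y, z as a fraction of full scale, then the turn, a rotation vector about the tool's x, y, z as a fraction of full scale. A call has 1 to 5 rows; each row is the pose to reach, as a shift and turn from the pose commanded when the call began, along the tool's axes at that moment; what a row does not reach only later rows make up. Full scale, the value 1, is 0.3 m for a shift and 120 degrees for a turn. A row lasts 1/8 s, in which the tool goes at most 62.5 mm and 10.7 degrees, less where a joint would pass 70% of its speed; a pose out of reach is approached as far as the arm can. A call with a number of a shift or a turn outside -1 to 1 is refused whole. A call with a gripper value outside its range is refused whole. The fingers move at their own pace and stop on an object; the grip force is fixed at half the most. Time passes only in rows, so rows that repeat a pose let the fingers close. It gives the time, the measured TCP pose, the force, the opening and the grip force at its end, in the units of the state.
- sense(): the state, without advancing time (a new reading comes with each control period).
- grab_frame(name): name is "scene" or "side" or "wrist"; returns a dict with "color" (384x512x3 uint8, red, green, blue), "camera_matrix" (3x3 intrinsics, pixels), "camera_from_world" (4x4, takes a point from world to camera coordinates); the wrist camera has in their place "mount" (4x4, takes a point from camera to tool coordinates, whose origin is the TCP and whose axes are the flange's). Camera axes: x right, y down, z forward; pixel columns grow to the right and rows downward; lengths in m; the calibration is good to about 2 mm. A picture is of the moment at which its call begins: read the wrist's pose just before it. There is no depth.
- job_done(): hands the job in; it is judged then, once.
The state is a dict: "clock": time; "qpos": joint angles; "dq": joint speeds; "joint_torque": joint torques, N m; "tool_pos": TCP position; "ee_rot": TCP orientation; "force": force on the tool from outside, world axes, zero at the start; "ft_torque": the same for the moment, N m; "width": finger opening in m; "grip_force": force on a finger pad.
Only numpy, scipy, OpenCV 4.12 (cv2) and the standard library are available. Lean on these libraries where they do the work, as an engineer would, in place of code of your own. Each camera call takes 0.05 s, during which the arm holds its last target. There are 200 camera calls.

## Working session

There is one attempt and no reset: what is moved stays moved. The work goes in short steps, Python scripts to look and compute and a shell command to move; the robot and the scene stay as the last step left them, time stands still between calls to the robot, and variables do not carry over. Pictures are saved under pics/ and viewed, at most 10 in all, crops included, and the job is handed in when it is done.

```bash
mkdir -p pics; ls; python3 - <<'E'
from plant import *
import cv2,numpy as np,json
s=sense();print(s['clock'],s['tool_pos'],s['ee_rot'],s['force'],s['width'])
for n in("scene","side"):
    f=grab_frame(n);cv2.imwrite(f'pics/{n}0.png',f['color'][:,:,::-1])
    np.savez(f'{n}0.npz',**f);print(n,np.round(f['camera_from_world'],3).tolist(),f['camera_matrix'].tolist())
a=cv2.imread('pics/scene0.png');b=cv2.imread('pics/side0.png')
E
```

```text
pics
0.0 [6.49439910e-01 9.84068203e-05 2.23375068e-01] [-2.22036139e+00 -2.22037703e+00  1.73826284e-03] [-0.54734129 -0.62451337 -0.00418277] 0.09384451225119267
scene [[0.884, 0.468, -0.016, -0.407], [0.365, -0.71, -0.603, -0.23], [-0.293, 0.527, -0.798, 0.94], [0.0, 0.0, 0.0, 1.0]] [[384.77707605662005, 0.0, 252.5804877625188], [0.0, 384.77707605662005, 192.75289432332735], [0.0, 0.0, 1.0]]
side [[-0.9, -0.435, -0.003, 0.389], [-0.32, 0.666, -0.674, 0.272], [0.295, -0.606, -0.738, 0.48], [0.0, 0.0, 0.0, 1.0]] [[383.1504278368417, 0.0, 254.95058004889157], [0.0, 383.1504278368417, 187.8467439704771], [0.0, 0.0, 1.0]]
```

View pics/scene0.png

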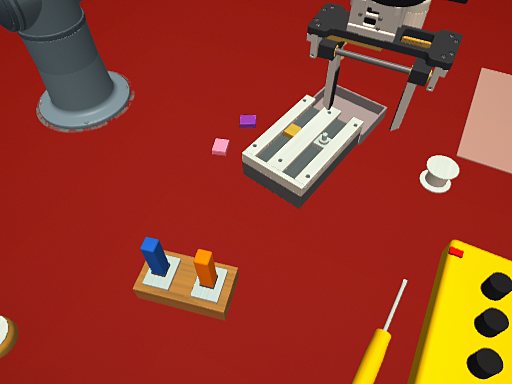

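View pics/side0.png

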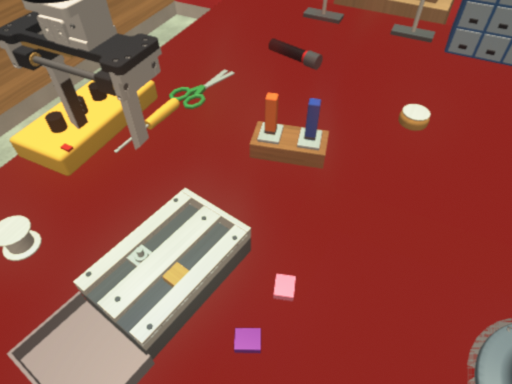

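The scene view shows the orange handle at about (204,258), with blue to its left. The plate is centred near (305,145), with brass at (292,131) and the T-nut stud at (324,138). In the side view all four plate corners are visible: (187,190), (251,237), (132,345) and (80,283). There the brass is at (176,273), the T-nut at (140,255) and the orange handle at (271,112).

```bash
cat > h.py <<'E'
import numpy as np,cv2
from scipy.spatial.transform import Rotation as R
def load(n): return dict(np.load(n))
def cast(f,px,z,C=None):
    T=f['camera_from_world'] if C is None else C
    px=np.atleast_2d(px).astype(float);K=f['camera_matrix']
    d=np.c_[px,np.ones(len(px))]@np.linalg.inv(K).T@T[:3,:3]
    o=-T[:3,:3].T@T[:3,3]
    return o+d*((z-o[2])/d[:,2])[:,None]
def mask(f,lo,hi):
    return cv2.inRange(cv2.cvtColor(f['color'],cv2.COLOR_RGB2HSV),lo,hi)
def blobs(m,amin=30):
    c,_=cv2.findContours(m,cv2.RETR_EXTERNAL,cv2.CHAIN_APPROX_NONE)
    return sorted([k[:,0] for k in c if cv2.contourArea(k)>amin],key=lambda k:-cv2.contourArea(k))
def rect(P):
    (c,s,a)=cv2.minAreaRect((P[:,:2]*1000).astype(np.float32));return np.round(c,1),np.round(s,1),round(a,1)
E
python3 - <<'E'
from h import *
for n in('side','scene'):
    f=load(n+'0.npz');print(n)
    w=mask(f,(0,0,170),(179,60,255))
    for b in blobs(w,60):
        x,y=b.mean(0)
        if n=='side' and 70<x<340 and 100<y<350 or n=='scene' and 130<x<370 and 90<y<310:
            for z in (.064,.044): print(' white',b.mean(0).round(),z,*rect(cast(f,b,z)))
    for nm,lo,hi in(('orange',(8,180,120),(16,255,255)),('yellow',(17,120,120),(28,255,255))):
        for b in blobs(mask(f,lo,hi),40):
            x,y=b.mean(0)
            if y<310 and x>110 and x<400:
                print(nm,b.mean(0).round(),b.min(0),b.max(0),[ (z,rect(cast(f,b,z))) for z in (.053,)])
    # handle top-colours
    x,y=(271,97) if n=='side' else (204,252)
    print(cv2.cvtColor(f['color'],cv2.COLOR_RGB2HSV)[y-6:y+30:4,x])
E
python3 - <<'E'
import cv2
a=cv2.imread('pics/scene0.png')[215:330,120:250];b=cv2.imread('pics/side0.png')[80:195,230:360]
cv2.imwrite('pics/c.png',cv2.resize(cv2.hconcat([a,b]),None,fx=3,fy=3,interpolation=2))
E
```

```text
side
 white [163. 257.] 0.064 [545.7  60.2] [220.2 140.7] 78.7
 white [163. 257.] 0.044 [556.3  51. ] [229.5 146.6] 78.7
 white [309. 138.] 0.064 [ 448.5 -273.4] [41.4 52.4] 13.3
 white [309. 138.] 0.044 [ 454.9 -296.6] [43.1 54.6] 13.3
 white [270. 133.] 0.064 [ 522.8 -256.6] [41.9 53.3] 14.2
 white [270. 133.] 0.044 [ 532.4 -279.1] [43.7 55.5] 14.2
orange [271. 111.] [265  92] [277 130] [(0.053, (array([ 556.4, -334.4]), array([ 26.2, 132.9]), 23.6))]
yellow [161. 113.] [145  98] [178 128] [(0.053, (array([ 759.3, -229.2]), array([108.4,  32. ]), 85.7))]
yellow [146.  94.] [137  80] [156 109] [(0.053, (array([ 829.2, -269.6]), array([ 40.6, 108.8]), 42.6))]
yellow [175. 274.] [163 263] [187 285] [(0.053, (array([521.4,  78.5]), array([30.5, 22.8]), 78.3))]
[[  2 190 149]
 [ 13 180 252]
 [ 11 188 240]
 [  9 192 167]
 [  9 190 166]
 [  9 191 167]
 [  9 189 166]
 [  9 189 167]
 [  9 189 166]]
scene
 white [309. 132.] 0.064 [560.3  90.9] [289.5 155.5] 78.6
 white [309. 132.] 0.044 [554.4 111.5] [300.2 161.2] 78.6
 white [210. 285.] 0.064 [ 540.9 -288.5] [41.3 53. ] 13.2
 white [210. 28
[... 312 characters left out ...]
rray([ 493.2, -342.4]), array([83.3,  6.6]), 14.2))]
yellow [202. 256.] [195 249] [210 263] [(0.053, (array([ 504.7, -252.9]), array([22.4, 22.1]), 10.8))]
yellow [291. 131.] [283 123] [301 137] [(0.053, (array([511.9,  73.9]), array([38.8, 24.5]), 79.9))]
yellow [354.  42.] [327  36] [380  50] [(0.053, (array([520.9, 433.5]), array([138.1,  18.6]), 0.9))]
yellow [185. 264.] [164 251] [196 279] [(0.053, (array([ 483.2, -272.8]), array([29.5, 71.8]), 68.2))]
yellow [141. 276.] [133 262] [148 289] [(0.053, (array([ 439.6, -324.4]), array([11.2, 46.8]), 13.2))]
[[  2 217 159]
 [ 15 255 255]
 [ 18 255 254]
 [ 18 255 254]
 [ 19 255 255]
 [ 13 255 191]
 [ 13 255 191]
 [ 13 255 190]
 [ 13 255 188]]
```

View pics/c.png

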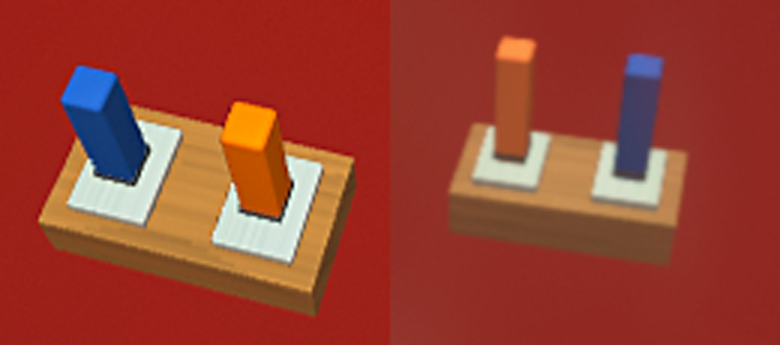

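Both views agree:
- **Scraper:** origin at (533, -280.5), yaw 13.3°.
- **Plate:** centre at (545.7, 60.2), yaw -11.3°, open end towards +y. The measured 220 x 141 mm matches the spec.
- **Brass:** left slot, plate y about +10.

I'll grip across the scraper's y so the push is stiff.

```bash
cat >> h.py <<'E'
def rows(x,y,z,yaw):
    "fractions from here to TCP xyz (m) pointing down with tool y at yaw deg"
    from plant import sense
    s=sense();Rc=R.from_rotvec(s['ee_rot'])
    ty=np.array([np.cos(np.radians(yaw)),np.sin(np.radians(yaw)),0]);tz=np.array([0,0,-1.]);tx=np.cross(ty,tz)
    t=Rc.inv().apply(np.array([x,y,z])-s['tool_pos'])/.3
    r=(Rc.inv()*R.from_matrix(np.c_[tx,ty,tz])).as_rotvec()/np.radians(120)
    print('t',round(s['clock'],2),np.round(s['tool_pos'],4),'F',np.round(s['force'],1),'w',round(s['width'],4),'g',round(s['grip_force'],1),'shift',np.round(t,3),'turn',np.round(r,3))
E
python3 -m crank '[[[0,-0.935,-0.388,0,0,0,0.639],[0,-0.935,-0.388,0,0,0,0.639],[0,-0.935,-0.388,0,0,0,0.639],[0,-0.935,-0.388,0,0,0,0.639],[0,-0.935,-0.388,0,0,0,0.639]]]'
python3 -c "
from h import *
rows(.533,-.2805,.224,-76.7)"
```

```text
clock: 0.72
tool_pos: [0.5323, -0.2823, 0.2241]
ee_rot: [-2.988, -0.968, 0.001]
force: [0.2, 0.4, -0.1]
width: 0.0937
grip_force: 0.0
t 0.72 [ 0.5323 -0.2823  0.2241] F [ 0.2  0.4 -0.1] w 0.0937 g 0.0 shift [ 0.005 -0.003  0.   ] turn [-0.     0.     0.188]
```

```bash
python3 -m crank '[[[0,0.005,-0.003,0,0,0,0.188],[0,0.005,-0.003,0,0,0,0.188],[0,0.005,-0.003,0,0,0,0.188]]]'
python3 - <<'E'
from h import *
from plant import *
rows(.533,-.2805,.086,-76.7)
s=sense();f=grab_frame('wrist');cv2.imwrite('pics/w1.png',f['color'][:,:,::-1])
W=np.eye(4);W[:3,:3]=R.from_rotvec(s['ee_rot']).as_matrix();W[:3,3]=s['tool_pos']
C=np.linalg.inv(W@f['mount'])
for b in blobs(mask(f,(8,150,120),(22,255,255)),200): print('or',b.mean(0).round(),*rect(cast(f,b,.129,C)))
for b in blobs(mask(f,(0,0,170),(179,60,255)),400): print('wh',b.mean(0).round(),*rect(cast(f,b,.044,C)))
E
```

```text
clock: 1.1
tool_pos: [0.534, -0.2789, 0.2239]
ee_rot: [-3.118, -0.377, 0.001]
force: [-0.7, -0.5, -0.4]
width: 0.0937
grip_force: 0.0
t 1.1 [ 0.534  -0.2789  0.2239] F [-0.7 -0.5 -0.4] w 0.0937 g 0.0 shift [-0.004  0.005  0.46 ] turn [-0.     0.     0.004]
or [261. 188.] [ 542.1 -280.9] [37.3 22.1] 13.8
or [ 49. 339.] [ 359.8 -131.7] [28.5 79. ] 85.9
or [368. 370.] [ 397.  -419.9] [28.6 44.5] 20.8
or [259. 137.] [ 577.5 -270.9] [14.8 56.4] 18.4
wh [ 11. 107.] [525.6 -37.4] [150.8  33. ] 1.9
wh [261. 169.] [ 534.6 -282.5] [43.3 55.1] 13.0
wh [260. 241.] [ 457.6 -300.4] [42.8 54.8] 13.8
```

View pics/w1.png

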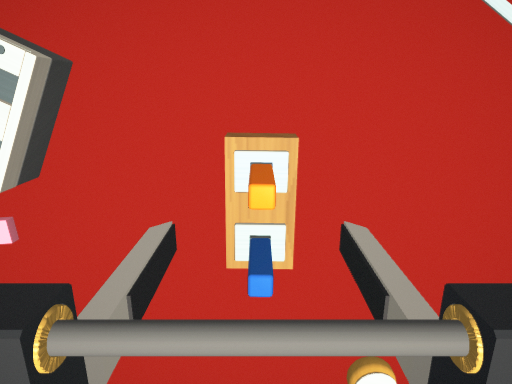

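The wrist view confirms the position: orange handle centred between the fingers at (261,188), flange at (534.6, -282.5). I'll descend and grip.

```bash
python3 -m crank '[[[0,0,0.007,0.2,0,0,0.004],[0,0,0.007,0.4,0,0,0.004],[0,0,0.007,0.46,0,0,0.004],[255,0,0.007,0.46,0,0,0.004],[255,0,0.007,0.46,0,0,0.004]]]'
python3 -m crank '[[[255,0,0,0,0,0,0],[255,0,0,0,0,0,0],[255,0,0,0,0,0,0]]]'
python3 -c "
from h import *
rows(.534,-.281,.21,-76.7)"
```

```text
clock: 1.78
tool_pos: [0.5365, -0.2822, 0.0894]
ee_rot: [3.117, 0.363, 0.005]
force: [-0.5, -0.4, 0.6]
width: 0.0774
grip_force: 0.0
clock: 2.15
tool_pos: [0.535, -0.2811, 0.087]
ee_rot: [3.12, 0.362, 0.001]
force: [-0.3, 0.7, 0.4]
width: 0.0475
grip_force: 0.0
t 2.15 [ 0.535  -0.2811  0.087 ] F [-0.3  0.7  0.4] w 0.0475 g 0.0 shift [-0.003 -0.001 -0.41 ] turn [ 0. -0. -0.]
```

```bash
python3 -m crank '[[[255,0,0,0,0,0,0],[255,0,0,0,0,0,0],[255,0,0,0,0,0,0],[255,0,0,0,0,0,0],[255,0,0,0,0,0,0]]]'
python3 -m crank '[[[255,0,0,-0.05,0,0,0],[255,0,0,-0.1,0,0,0],[255,0,0,-0.2,0,0,0],[255,0,0,-0.3,0,0,0],[255,0,0,-0.38,0,0,0]]]'
python3 -c "
from h import *
a=np.radians(-11.3);ex=np.array([np.cos(a),np.sin(a)]);ey=np.array([-ex[1],ex[0]])
p=np.array([.5457,.0602])-.032*ex-.045*ey;print(p)
rows(*p,.2,-101.3)"
```

```text
clock: 2.78
tool_pos: [0.5348, -0.2811, 0.0864]
ee_rot: [3.12, 0.362, 0.0]
force: [0.1, -0.5, -0.8]
width: 0.0222
grip_force: 30.0
clock: 3.4
tool_pos: [0.5351, -0.2811, 0.2032]
ee_rot: [3.119, 0.362, 0.003]
force: [0.8, 0.4, -2.4]
width: 0.0219
grip_force: 30.0
[0.50550275 0.02234262]
t 3.4 [ 0.5351 -0.2811  0.2032] F [ 0.8  0.4 -2.4] w 0.0219 g 30.0 shift [ 0.136 -1.007  0.009] turn [ 0.001 -0.001  0.205]
```

```bash
python3 -m crank '[[[255,0.136,-1,0,0,0,0.205],[255,0.136,-1,0,0,0,0.205],[255,0.136,-1,0,0,0,0.205],[255,0.136,-1,0,0,0,0.205],[255,0.136,-1,0,0,0,0.205]]]'
python3 -m crank '[[[255,0,0,0,0,0,0],[255,0,0,0,0,0,0]]]'
python3 - <<'E'
from h import *
from plant import *
rows(.5055,.0223,.14,-101.3)
s=sense()
for n in ('scene','side','wrist'):
    f=grab_frame(n);cv2.imwrite(f'pics/{n}2.png',f['color'][:,:,::-1]);np.savez(n+'2.npz',**f)
    if n=='wrist':
        W=np.eye(4);W[:3,:3]=R.from_rotvec(s['ee_rot']).as_matrix();W[:3,3]=s['tool_pos'];f['camera_from_world']=np.linalg.inv(W@f['mount'])
    else:
        for b in blobs(mask(f,(0,0,150),(179,60,255)),40): 
            if len(b)>20: print(n,'wh',b.mean(0).round(),'z.064',*rect(cast(f,b,.064)),'z.158',*rect(cast(f,b,.158)))
    for b in blobs(mask(f,(17,120,120),(28,255,255)),40):
        r=rect(cast(f,b,.053)); 
        if abs(r[0][0]-520)<60 and abs(r[0][1]-70)<60: print(n,'y',b.mean(0).round(),*r)
a=[cv2.imread(f'pics/{n}2.png') for n in('side','wrist')]
cv2.imwrite('pics/d.png',cv2.resize(cv2.hconcat(a),(800,300)))
E
```

```text
clock: 4.03
tool_pos: [0.5053, 0.0226, 0.2018]
ee_rot: [-3.126, 0.31, -0.003]
force: [1.0, 0.7, -2.9]
width: 0.0221
grip_force: 30.0
clock: 4.28
tool_pos: [0.506, 0.0201, 0.2013]
ee_rot: [3.126, -0.31, 0.002]
force: [0.3, -0.1, -1.7]
width: 0.022
grip_force: 30.0
t 4.28 [0.506  0.0201 0.2013] F [ 0.3 -0.1 -1.7] w 0.022 g 30.0 shift [-0.003 -0.007  0.204] turn [ 0.    -0.001 -0.   ]
scene wh [307. 129.] z.064 [534.3  95.7] [290.2 210.2] 78.8 z.158 [566.5  -2.1] [239.7 173.7] 78.8
scene wh [ 86. 105.] z.064 [ 80.6 -53.4] [189.9 156.8] 54.8 z.158 [ 191.7 -125.3] [156.9 129.5] 54.8
scene wh [439. 173.] z.064 [799.9  84. ] [95.7 56.2] 80.2 z.158 [785.9 -11.8] [79.1 46.5] 80.2
scene wh [412.  18.] z.064 [619.6 588. ] [ 71.1 244. ] 4.0 z.158 [636.9 404.6] [ 58.8 201.6] 4.0
scene wh [163. 273.] z.064 [ 466.  -306.2] [41.5 53.8] 13.1 z.158 [ 510.1 -334.2] [34.3 44.4] 13.1
scene wh [395. 304.] z.064 [ 796.9 -192.7] [87.7  5.1] 86.2 z.158 [ 783.5 -240.4] [72.5  4.2] 86.2
scene wh [  2. 330.] z.064 [ 321.2 -481.6] [ 9.3 41.8] 49.7 z.158 [ 390.5 -479.1] [ 7.7 34.6] 49.7
scene y [291. 131.] [511.9
[... 297 characters left out ...]
 [334.9 159. ] 79.5
side wh [ 17. 237.] z.064 [765.7 131.5] [51.9 93.7] 61.9 z.158 [672.6 160.7] [41.6 75.1] 61.9
side wh [495. 360.] z.064 [108.3  10.8] [80.3 25.1] 80.4 z.158 [145.4  63.8] [64.4 20.1] 80.4
side wh [416. 112.] z.064 [ 280.5 -444.2] [51.4 55.1] 9.3 z.158 [ 283.6 -301. ] [41.2 44.2] 9.3
side wh [309. 138.] z.064 [ 448.3 -272.6] [41.4 54. ] 13.3 z.158 [ 418.1 -163.4] [33.2 43.3] 13.3
side wh [182.  99.] z.064 [ 741.3 -276.3] [133.8  27.9] 78.7 z.158 [ 653.1 -166.4] [107.3  22.3] 78.7
side wh [ 37. 337.] z.064 [621.9 224.7] [ 50.7 114.5] 18.3 z.158 [557.3 235.4] [40.7 91.9] 18.3
side y [175. 274.] [521.4  78.5] [30.5 22.8] 78.3
wrist y [195. 181.] [515.6  77. ] [30.3 26.2] 78.6
```

View pics/d.png

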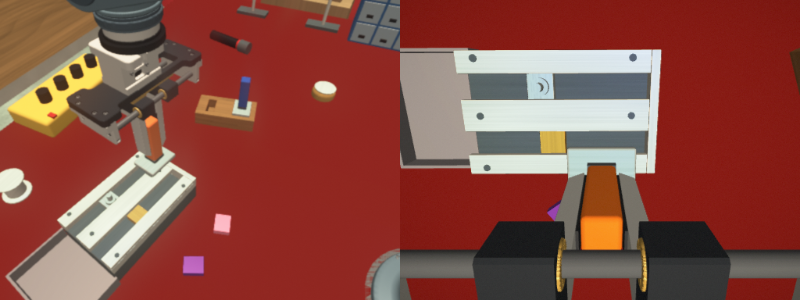

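The orange scraper hangs over the left slot, and the brass at wrist (195,181) lies ahead of it. The wrist ray puts the brass at plate (-33, 10.6), which fits the slot line at -32. I'll lower now.

```bash
python3 -m crank '[[[255,-0.003,-0.007,0.08,0,0,0],[255,-0.003,-0.007,0.16,0,0,0],[255,-0.003,-0.007,0.22,0,0,0],[255,-0.003,-0.007,0.26,0,0,0],[255,-0.003,-0.007,0.275,0,0,0]]]'
python3 -c "
from h import *
rows(.5055,.0223,.1144,-101.3)"
```

```text
clock: 5.05
tool_pos: [0.5052, 0.0224, 0.1174]
ee_rot: [-3.126, 0.312, 0.001]
force: [0.2, 0.3, -2.3]
width: 0.0217
grip_force: 30.0
t 5.05 [0.5052 0.0224 0.1174] F [ 0.2  0.3 -2.3] w 0.0217 g 30.0 shift [0.001 0.    0.01 ] turn [ 0.     0.    -0.001]
```

Tongue in the slot with no contact force. Next: seat it, then push along the slot (tool -y).

```bash
python3 -m crank '[[[255,0,0,0.005,0,0,0],[255,0,0,0.008,0,0,0],[255,0,0,0.008,0,0,0]]]'
python3 -m crank '[[[255,0,-0.05,0,0,0,0],[255,0,-0.1,0,0,0,0],[255,0,-0.15,0,0,0,0],[255,0,-0.2,0,0,0,0],[255,0,-0.25,0,0,0,0]]]'
python3 - <<'E'
from h import *
from plant import *
rows(.5055,.0223,.1144,-101.3)
f=grab_frame('side')
for b in blobs(mask(f,(17,120,120),(28,255,255)),40):
    r=rect(cast(f,b,.053)); 
    if abs(r[0][0]-530)<70 and abs(r[0][1]-100)<80: print('y',b.mean(0).round(),*r)
E
```

```text
clock: 5.42
tool_pos: [0.5056, 0.0227, 0.116]
ee_rot: [3.126, -0.311, 0.001]
force: [-0.0, 0.5, -1.6]
width: 0.0218
grip_force: 30.0
clock: 6.05
tool_pos: [0.5202, 0.0974, 0.1156]
ee_rot: [3.126, -0.31, -0.0]
force: [-0.8, -1.3, -1.8]
width: 0.0221
grip_force: 30.0
t 6.05 [0.5202 0.0974 0.1156] F [-0.8 -1.3 -1.8] w 0.0221 g 30.0 shift [0.001 0.255 0.004] turn [ 0.  0. -0.]
y [144. 304.] [532.3 134.5] [24.6 21.7] 79.6
```

Pushing works: scrap at plate y of about 67. Continuing out of the end.

```bash
python3 -m crank '[[[255,0,-0.05,0,0,0,0],[255,0,-0.1,0,0,0,0],[255,0,-0.15,0,0,0,0],[255,0,-0.19,0,0,0,0],[255,0,-0.22,0,0,0,0]]]'
python3 -m crank '[[[255,0,0,0.003,0,0,0],[255,0,0,0.004,0,0,0]]]'
python3 - <<'E'
from h import *
from plant import *
rows(.5055,.0223,.1144,-101.3)
f=grab_frame('side');cv2.imwrite('pics/s3.png',f['color'][:,:,::-1])
for b in blobs(mask(f,(17,120,120),(28,255,255)),40):
    r=rect(cast(f,b,.017)); 
    if abs(r[0][0]-560)<90 and abs(r[0][1]-150)<100: print('y',b.mean(0).round(),*r)
E
```

```text
clock: 6.72
tool_pos: [0.5332, 0.1618, 0.1156]
ee_rot: [-3.126, 0.31, -0.0]
force: [-0.6, -0.1, -2.2]
width: 0.0224
grip_force: 30.0
clock: 6.98
tool_pos: [0.5331, 0.1609, 0.1144]
ee_rot: [-3.126, 0.311, -0.0]
force: [-0.1, 0.3, -1.7]
width: 0.0217
grip_force: 30.0
t 6.97 [0.5331 0.1609 0.1144] F [-0.1  0.3 -1.7] w 0.0217 g 30.0 shift [ 0.001  0.471 -0.   ] turn [-0.    -0.    -0.001]
y [108. 366.] [541.2 213.9] [28.  36.5] 78.5
y [112. 284.] [615.1 119.9] [23.9 20.4] 77.5
```

View pics/s3.png

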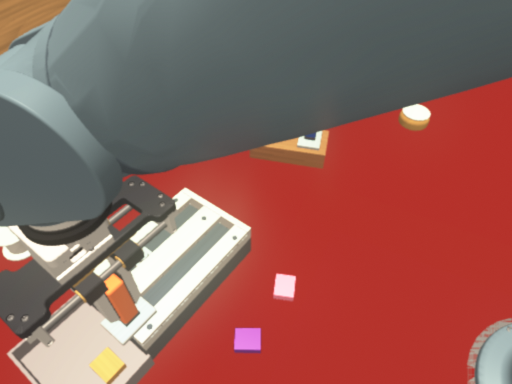

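The brass (108,366) lies flat in the tray, at plate y of about 150. I'll draw the scraper back 20 mm for a stable stand, release it and rise.

```bash
python3 -m crank '[[[255,0,0.04,0,0,0,0],[255,0,0.067,0.001,0,0,0],[255,0,0.067,0.002,0,0,0],[140,0,0.067,0.002,0,0,0],[0,0,0.067,0.002,0,0,0]]]'
python3 -m crank '[[[0,0,0,0,0,0,0],[0,0,0,0,0,0,0],[0,0,0,0,0,0,0],[0,0,0,0,0,0,0],[0,0,0,0,0,0,0]]]'
python3 -m crank '[[[0,0,0,-0.1,0,0,0],[0,0,0,-0.25,0,0,0],[0,0,0,-0.4,0,0,0],[0,0,0,-0.5,0,0,0],[0,0,0,-0.5,0,0,0]]]'
python3 - <<'E'
from h import *
from plant import *
s=sense();print(s['force'],s['width'])
for n in('wrist','scene','side'):
    f=grab_frame(n);cv2.imwrite(f'pics/{n}4.png',f['color'][:,:,::-1])
a=[cv2.imread(f'pics/{n}4.png') for n in('scene','wrist')]
cv2.imwrite('pics/e.png',cv2.resize(cv2.hconcat(a),(800,300)))
E
```

```text
clock: 7.65
tool_pos: [0.5291, 0.1413, 0.1137]
ee_rot: [-3.126, 0.311, -0.0]
force: [-0.6, 0.6, 0.2]
width: 0.0385
grip_force: 0.0
clock: 8.28
tool_pos: [0.5291, 0.1412, 0.1137]
ee_rot: [3.126, -0.311, -0.0]
force: [-0.8, -0.2, -0.7]
width: 0.0882
grip_force: 0.0
clock: 8.9
tool_pos: [0.5305, 0.1413, 0.2665]
ee_rot: [-3.125, 0.311, -0.009]
force: [0.5, -0.4, -0.4]
width: 0.0939
grip_force: 0.0
[ 0.46242928 -0.41090424 -0.36216606] 0.09386694069643696
```

View pics/e.png

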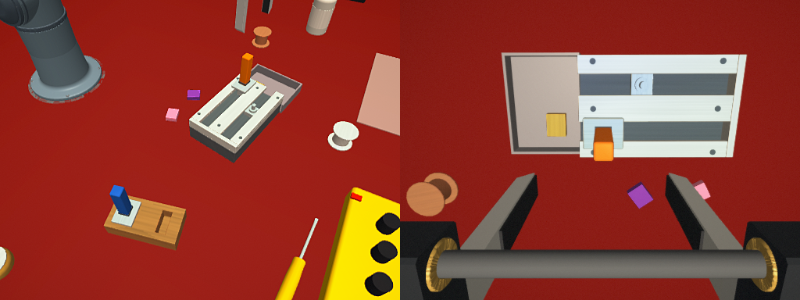

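The scraper stands upright in the slot at (603,135), the brass is in the tray at (556,124), and the T-nut is still at (642,84). The gripper is clear, so I'm handing in.

```bash
python3 -c "
from plant import *
print(job_done())"
```

```text
the job is handed in; nothing more can be done
None
```

I handed the job in at about 9 s on the robot's clock: the brass offcut is in the catch tray, the scraper is released and standing in the slot, and the T-nut looks unmoved in the last pictures; no verdict came back.

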